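Marble dish turned and held ready to pour

TASK

Pick the marble dish up off the steel tray by its wooden bridge handle, give it a quarter turn in the air so that its pouring lip points out over the side of the tray where the glass bowl stands, and finish holding it there, still and level, with the tip of the lip over the middle of the bowl and a little above its rim, ready to pour. Keep the dish level and the loose marble in its middle all the way. Do not pour, put the dish down or let go of it: the job ends while you hold it; leave the bowl and all other things where they are.

Things in the scene. Friction and masses are not known exactly. Their poses are not given: they have to be found in the camera images.
- dish: white round shallow dish, 124 mm across and 19 mm high, on a flat round foot 72 mm across; it carries a bridge handle. Mass about 200 g. Origin at the centre of the underside of the foot; x points to the pouring lip, y along the handle bar, z up. Inside it is a cone sloping about 17 deg down to a small flat middle, about 12 mm in radius, 9 mm above the origin. It stands loose on the tray floor at the start, its lip pointing roughly (within 0.06 rad) along the tray's +x
- dish_handle (a point): centre of the dish's wooden bridge bar: 14 mm wide (dish x), 132 mm long (dish y), 16 mm high, level, 92 mm above the dish's origin and straight over the middle of the dish; its underside is 84 mm above the origin. Two 8 mm steel posts, 58 mm either side of the middle along dish y, carry it. Nothing but the marble is under it. Axes as the dish's
- dish_mid (a point): middle of the dish's inner floor, 9 mm above the dish's origin
- dish_lip (a point): tip of the pouring lip, a 29 mm wide spout that sticks out of the dish's rim: 83 mm from the dish's axis along dish x, 19.5 mm above the dish's origin
- marble_center (a point): centre of the loose glass marble, 22 mm across, 14 g; it lies on the flat middle of the dish
- tray: stainless steel tray, fixed: 240 mm (x) by 200 mm (y), 14 mm high walls, floor 3 mm thick. Origin at the centre of its underside; z up. The bowl stands beyond either its +y or its -y side
- bowl: clear glass bowl, loose, 400 g, 130 mm across the rim, 58 mm high. Origin at the centre of its underside, about 205 mm from the tray's centre along the tray's +y or -y
- bowl_rim (a point): centre of the bowl's mouth, at rim height
- block: small wooden block 75 x 60 x 22 mm with a mini toggle switch on it (58 mm high over all), fixed, across the tray from the bowl; not used. Origin at the centre of its underside
- tongs: black silicone tongs lying beyond the tray, 210 mm long, 20 mm high; to be left alone. Origin on the table near the middle of their length
- cork: cork round, 100 mm across, 12 mm thick, to the left, nearer the robot than the tray; to be left alone. Origin at the centre of its underside
- mug: white mug 80 mm across, 90 mm high; to be left alone. Origin at the centre of its underside
- jar: glass jar 70 mm across, 100 mm high with a steel cap; to be left alone. Origin at the centre of its underside
- spoon: wooden spoon lying to the right; to be left alone. Origin on its underside near its middle
Not all that is in view belongs to the job. What is shaped like the dish but green is not meant.

How it is judged:
By the outcome, as a careful person would: the job done as asked, in the order asked, and still so for the second after the job is handed in, while the arm keeps its last pose, push and grip.
It also fails if it takes over 45 s, if anything falls off the work surface, if the arm or the gripper's body presses on something with over 40 N, if the wrist force passes 120 N, or if a joint passes its speed limit or range.

ROBOT

A 7-joint arm with a two-finger parallel gripper is mounted at the origin on the work surface. World frame = base frame: x ahead of the robot, y to its left, z up, the work surface at z = 0. Lengths are in m, angles in rad, forces in N, time in s.
With the tool pointing down it reaches from about 0.4 to 0.85 m from the base axis. Payload 10.4 kg.
Tool frame: the origin (TCP) lies on the centre line of the jaws, within the pads' length; the fingertips stand 19 mm ahead of it and the grasp point (between the pads) is the TCP (tip_reach is the z of the fingertips in the tool frame, in m); z points along the fingers, x is the direction in which the jaws open and shut, and the axes are right-handed (so a half turn about z gives the same grasp; the last joint's range is limited). The gripper opens to 85 mm and grips with 20 to 120 N. Pads are 22 mm wide; open, the fingers measure 114 mm over their backs; the gripper's body (76 mm by 85 mm) begins 54 mm behind the grasp point. The pads swing forward as they close: fully open they stand 13 mm farther back than shut.
Start: joints at [-1.349, 0.332, -0.065, 1.46, 0.022, 1.35, -0.088], TCP at [0.151, 0.606, 0.25] pointing down, gripper open.
Joint ranges: [-2.6, 2.6], [-0.5, 2.12], [-1.47, 1.34], [0.16, 2.42], [-1.27, 4.41], [0.06, 2.06], [-2.6, 2.6]. Speed limits (rad/s): [2.22, 2.22, 2.79, 2.79, 3.14, 3.14, 3.14].

INTERFACE

Orientations are given as a unit quaternion [x, y, z, w].
In Python, from station import read_state, camera, camera_params, finish_job, tip_reach gives the robot as it stands. The module is installed in compiled form; this text tells all that it offers.
- The arm moves only by the tool jog_arm, never from a script. Its arguments are lists of equal length, an entry for each row: "slide": the shift along the tool's x, y, z in m, a list of three; "rot": the turn, a rotation vector about the tool's x, y, z in rad, a list of three; "jaw": the opening, from -1 (shut) to 1 (fully open). A call has 1 to 20 rows; each row is the pose to reach, as a shift and turn from the pose commanded when the call began, along the tool's axes at that moment; what a row does not reach only later rows make up. A row lasts 1/8 s, in which the tool goes at most 62.5 mm and 10.7 degrees, less where a joint would pass 70% of its speed; a pose out of reach is approached as far as the arm can. A call with a gripper value outside its range is refused whole. The fingers move at their own pace and stop on an object; "force" is the grip in N (left out, the last holds). Time passes only in rows, so rows that repeat a pose let the fingers close. It gives the time, the measured TCP pose, the force and the opening at its end, in the units of the state.
- read_state(): the state, without advancing time (a new reading comes with each control period).
- camera(name): name is "side" or "top" or "wrist"; returns (picture, depth): 384x512x3 uint8, red, green, blue; 384x512 float32, m along the optical axis (not along the pixel's ray), 0 where there is no reading.
- camera_params(name): a dict with "fx", "fy", "cx", "cy" (pixels), "distortion" ([k1, k2, p1, p2, k3] as OpenCV has them; the pictures are not rectified), "T" (4x4, takes a point from camera to world coordinates); the wrist camera has in their place "tool_from_camera" (4x4, takes a point from camera to tool coordinates, whose origin is the TCP and whose axes are the tool frame's). Camera axes: x right, y up, looking along -z (the intrinsics and any distortion apply to the point x, -y, -z); pixel columns grow to the right and rows downward; lengths in m; the calibration is good to about 2 mm. A picture is of the moment at which its call begins: read the wrist's pose just before it. camera_params takes no time and is no camera call.
- finish_job(): hands the job in, once; it reports no verdict.
The state is a dict: "clock": time; "joint_pos": joint angles; "joint_vel": joint speeds; "joint_efforts": joint torques, N m; "position": TCP position; "ee_rot": TCP orientation; "force": force on the tool from outside, world axes, zero at the start; "torque": the same for the moment, N m; "width": finger opening in m.
Only numpy, scipy, OpenCV 4.12 (cv2) and the standard library are available. Lean on these libraries where they do the work, as an engineer would, in place of code of your own. Each camera call takes 0.05 s, during which the arm holds its last target.

## Working session

There is one attempt and no reset: what is moved stays moved. The work goes in short steps, Python scripts to look and compute and a tool call to move; the robot and the scene stay as the last step left them, time stands still between calls to the robot, and variables do not carry over. Pictures are saved under pics/ and viewed, and the job is handed in when it is done.

Besides the shell and the picture viewer there is one more tool, called after "Emit:" by a JSON object that holds its "method" and its "body". jog_arm: Moves the arm, as the interface text tells. Its arguments: {"type":"object","properties":{"slide":{"type":"array","items":{"type":"array","items":{"type":"number"}}},"rot":{"type":"array","items":{"type":"array","items":{"type":"number"}}},"jaw":{"type":"array","items":{"type":"number"}},"force":{"type":"number"}},"required":["slide","rot","jaw"]}

```bash
mkdir -p pics; cat > h.py <<'E'
import numpy as np, cv2
from station import *
from scipy.spatial.transform import Rotation as R
def grab(n):
    s=read_state(); im,d=camera(n); np.savez('pics/last_%s.npz'%n,im=im,d=d,p=s['position'],q=s['ee_rot']); return im,d
def load(n):
    z=np.load('pics/last_%s.npz'%n); return z
def camT(n,z=None):
    p=camera_params(n)
    if n!='wrist': return np.array(p['T'])
    T=np.eye(4);T[:3,:3]=R.from_quat(z['q']).as_matrix();T[:3,3]=z['p']
    return T@np.array(p['tool_from_camera'])
def ray(n,uv,z=None):
    p=camera_params(n);K=np.array([[p['fx'],0,p['cx']],[0,p['fy'],p['cy']],[0,0,1.]])
    u=cv2.undistortPoints(np.array(uv,float).reshape(-1,1,2),K,np.array(p['distortion'],float)).reshape(-1,2)
    d=np.c_[u[:,0],-u[:,1],-np.ones(len(u))]
    T=camT(n,z); return T[:3,3],d@T[:3,:3].T
def onplane(n,uv,h,z=None):
    o,d=ray(n,uv,z); return o+d*((h-o[2])/d[:,2])[:,None]
def bydepth(n,uv,z):
    o,d=ray(n,uv,z); D=np.array([z['d'][int(round(v)),int(round(u))] for u,v in uv]); return o+d*D[:,None]
def proj(n,P,z=None):
    p=camera_params(n);K=np.array([[p['fx'],0,p['cx']],[0,p['fy'],p['cy']],[0,0,1.]])
    T=np.linalg.inv(camT(n,z)); q=np.atleast_2d(P)@T[:3,:3].T+T[:3,3]; q=q*[1,-1,-1]
    return cv2.projectPoints(q,np.zeros(3),np.zeros(3),K,np.array(p['distortion'],float))[0].reshape(-1,2)
def tri(rays):
    A=np.zeros((3,3));b=np.zeros(3)
    for o,d in rays:
        d=d/np.linalg.norm(d);M=np.eye(3)-np.outer(d,d);A+=M;b+=M@o
    x=np.linalg.solve(A,b); return x,[np.linalg.norm(np.cross(x-o,d/np.linalg.norm(d))) for o,d in rays]
def crop(im,x0,y0,x1,y1,s,f):
    c=cv2.resize(im[y0:y1,x0:x1],None,fx=s,fy=s,interpolation=cv2.INTER_CUBIC); cv2.imwrite(f,c[:,:,::-1])
E
python3 - <<'E'
from h import *
s=read_state();print(s['clock'],s['position'],s['ee_rot'],s['width'],tip_reach)
for n in ['side','top','wrist']:
    im,d=grab(n);cv2.imwrite(f'pics/{n}0.png',im[:,:,::-1]);p=camera_params(n);print(n,p)
E
```

```text
0.0 [0.15136765 0.60601176 0.24948841] [ 7.88138967e-01  6.15496873e-01 -5.73048493e-04  4.89948511e-04] 0.08533923342816095 0.019
side {'fx': 391.30968087972514, 'fy': 391.30968087972514, 'cx': 252.1199253664646, 'cy': 191.01439005787137, 'distortion': array([-0.04990591,  0.        ,  0.        ,  0.        ,  0.        ]), 'T': array([[ 0.87807576,  0.36074759, -0.31439487,  0.15233133],
       [-0.47850531,  0.6565134 , -0.58311476, -0.75427049],
       [-0.0039528 ,  0.66245855,  0.74908814,  0.99239272],
       [ 0.        ,  0.        ,  0.        ,  1.        ]])}
top {'fx': 498.9631806311246, 'fy': 498.9631806311246, 'cx': 260.28143960450313, 'cy': 187.59821049148556, 'distortion': array([0.04509718, 0.        , 0.        , 0.        , 0.        ]), 'T': array([[ 0.00981778,  0.97709383, -0.21258234,  0.15251833],
       [-0.99993807,  0.00847897, -0.00720863, -0.07165823],
       [-0.00524103,  0.21263995,  0.97711657,  1.86163194],
       [ 0.        ,  0.        ,  0.        ,  1.        ]])}
wrist {'fx': 294.8216483308829, 'fy': 294.8216483308829, 'cx': 250.25056681796445, 'cy': 185.7183480770807, 'distortion': array([-0.00746596,  0.        ,  0.        ,  0.        ,  0.        ]), 'tool_from_camera': array([[ 9.99999631e-01,  3.69276380e-04, -7.76097147e-04,
        -1.96257865e-05],
       [ 1.48496050e-04, -9.63647163e-01, -2.67178074e-01,
        -6.64714056e-02],
       [-8.46546366e-04,  2.67177860e-01, -9.63646862e-01,
        -1.24245652e-01],
       [ 0.00000000e+00,  0.00000000e+00,  0.00000000e+00,
         1.00000000e+00]])}
```

View pics/side0.png

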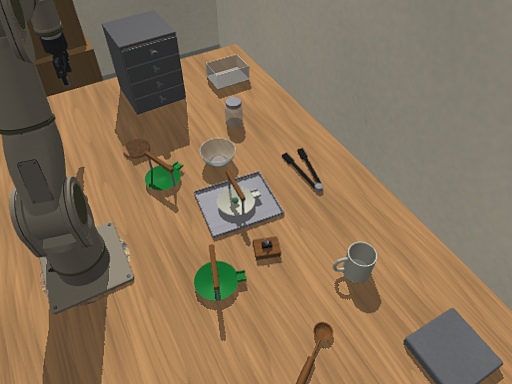

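View pics/top0.png

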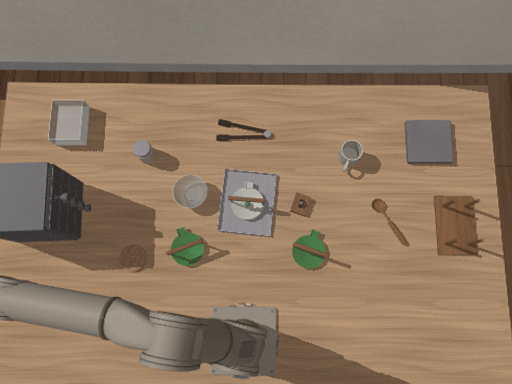

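View pics/wrist0.png

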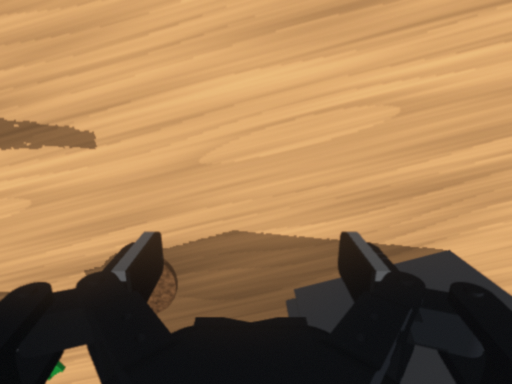

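Candidates: the white dish on the tray (top 248,203; side 237,203), a green dish (top 187,248; side 163,178) and a green dish (top 310,251; side 217,281). I choose the white one. The bowl is at top (190,192), and the wooden block with the switch is at top (302,204). I'll check the choice in close crops.

```bash
python3 - <<'E'
from h import *
z=load('top');crop(z['im'],165,155,325,275,5,'pics/topc.png')
z=load('side');crop(z['im'],185,130,305,260,5,'pics/sidec.png') 
z=load('top');crop(z['im'],210,160,290,240,7,'pics/topc2.png')
E
```

```text
(no output)
```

View pics/topc.png

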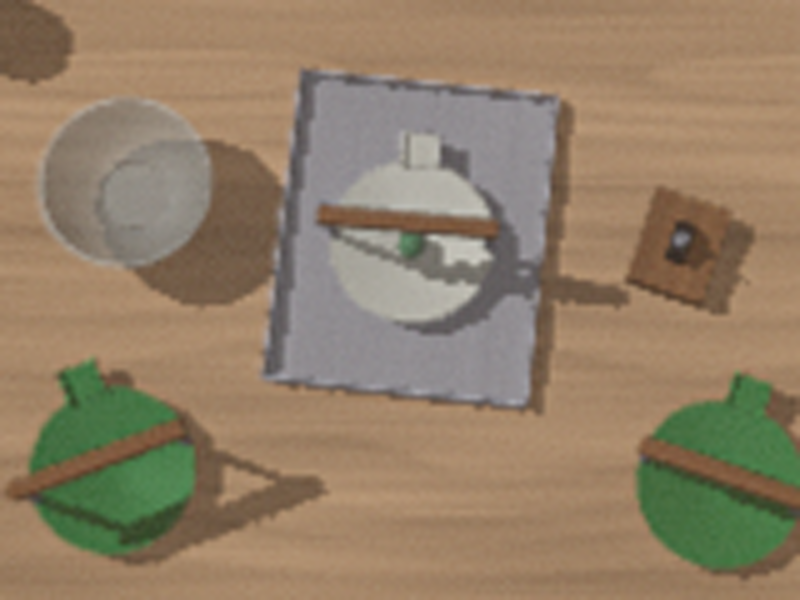

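View pics/sidec.png

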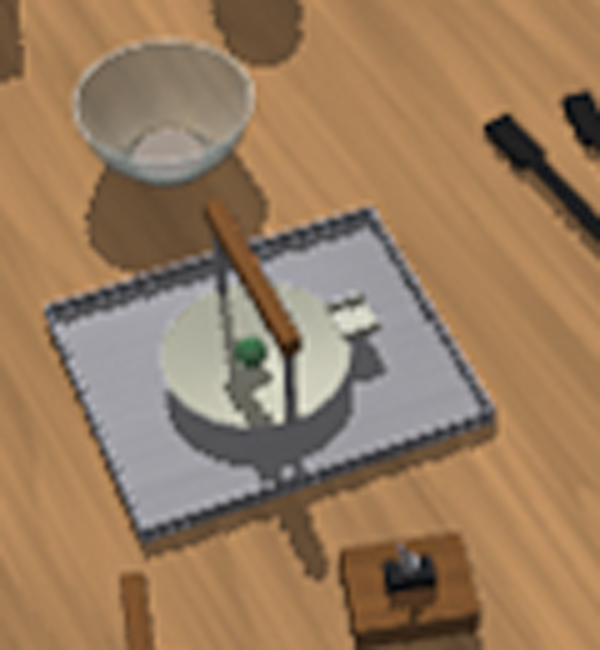

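View pics/topc2.png

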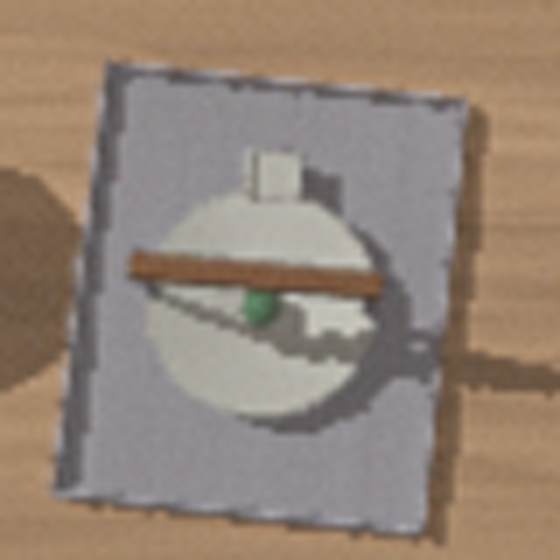

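The crops show the white dish with its lip pointing away from the robot (top crop 275,175) and the green marble in the middle. The bar ends are at (130,266) and (382,285) in the 7x top crop. The bowl lies on the +y side and the switch block on -y. Next: triangulate.

```bash
python3 - <<'E'
from h import *
t=load('top');s=load('side')
c=lambda L,o,k:[((x+.5)/k-.5+o[0],(y+.5)/k-.5+o[1]) for x,y in L]
bt=c([(130,266),(382,285)],(210,160),7); bs=c([(214,207),(290,342)],(185,130),5)
for i in range(2):
    a=ray('top',[bt[i]]);b=ray('side',[bs[i]]);print('bar end',tri([(a[0],a[1][0]),(b[0],b[1][0])]))
P=onplane('top',bt,.100);print('bar@.1',P,P.mean(0),np.diff(P,axis=0))
P=onplane('side',bs,.100);print('bar@.1 side',P,P.mean(0))
C=c([(107,65),(468,100),(432,537),(55,497)],(210,160),7);P=onplane('top',C,.014);print('tray',P,P.mean(0))
P=onplane('side',c([(50,312),(370,212),(493,415),(148,540)],(185,130),5),.014);print('tray s',P,P.mean(0))
print('lip',onplane('top',c([(278,150)],(210,160),7),.0225), onplane('side',c([(370,308)],(185,130),5),.0225))
# bowl rim extremes 
bw=c([(38,182),(213,182),(125,97),(125,267)],(165,155),5);print('bowl',onplane('top',bw,.058))
bw=c([(74,105),(254,105),(165,40)],(185,130),5);print('bowl s',onplane('side',bw,.058))
print('marble',onplane('top',c([(262,304)],(210,160),7),.023),onplane('side',c([(250,352)],(185,130),5),.023))
for n,z,uv in (('top',t,(20,170)),('top',t,(60,200)),('side',s,(140,30)),('side',s,(165,60))): print(n,uv,bydepth(n,[uv],z))
E
```

```text
bar end (array([0.49941016, 0.05676772, 0.09614852]), [np.float64(0.0006044724581731059), np.float64(0.0006044724581730781)])
bar end (array([ 0.48799918, -0.07283828,  0.10309553]), [np.float64(0.0006638175083747634), np.float64(0.0006638175083747937)])
bar@.1 [[ 0.49805407  0.05661346  0.1       ]
 [ 0.48924842 -0.07299416  0.1       ]] [ 0.49365124 -0.00819035  0.1       ] [[-0.00880565 -0.12960761  0.        ]]
bar@.1 side [[ 0.49853658  0.05324299  0.1       ]
 [ 0.48848518 -0.07040567  0.1       ]] [ 0.49351088 -0.00858134  0.1       ]
tray [[ 0.62660288  0.07805377  0.014     ]
 [ 0.60862262 -0.11904508  0.014     ]
 [ 0.37005544 -0.10065342  0.014     ]
 [ 0.38954925  0.09974101  0.014     ]] [ 0.49870755 -0.01047593  0.014     ]
tray s [[ 0.3926648   0.09591225  0.014     ]
 [ 0.62513782  0.07419663  0.014     ]
 [ 0.60577504 -0.12082468  0.014     ]
 [ 0.37244863 -0.10258459  0.014     ]] [ 0.49900657 -0.0133251   0.014     ]
lip [[ 0.57782756 -0.01623848  0.0225    ]] [[ 0.57778874 -0.01031439  0.0225    ]]
bowl [[0.52924236 0.26673297 0.058     ]
 [0.53035626 0.13760798 0.058     ]
 [0.59441423 0.20514344 0.058     ]
 [0.4661299  0.20000811 0.058     ]]
bowl s [[0.47280403 0.22895601 0.058     ]
 [0.5836948  0.16771179 0.058     ]
 [0.55854467 0.26093305 0.058     ]]
marble [[ 0.49305372 -0.00891857  0.023     ]] [[ 0.49079112 -0.00645819  0.023     ]]
top (20, 170) [[0.54293669 0.7093409  0.30134063]]
top (60, 200) [[0.46306848 0.61067465 0.21214563]]
side (140, 30) [[0.46063381 0.70819182 0.29940281]]
side (165, 60) [[0.51066797 0.61295344 0.20611832]]
```

```bash
cat >> h.py <<'E'
def plan(p,yaw,n=1):
    s=read_state();R0=R.from_quat(s['ee_rot']);Rt=R.from_euler('z',yaw)*R.from_euler('x',np.pi)
    sl=R0.inv().apply(np.array(p)-s['position']);rv=(R0.inv()*Rt).as_rotvec()
    print('slide',sl.round(4),'rot',rv.round(4));
    for k in range(1,n+1): print(k,(sl*k/n).round(3),(rv*k/n).round(3))
E
python3 - <<'E'
from h import *
plan([.485,-.008,.25],-.07,14)
E
```

```text
slide [-5.150e-01  4.725e-01  3.000e-04] rot [7.000e-04 8.000e-04 1.396e+00]
1 [-0.037  0.034  0.   ] [0.  0.  0.1]
2 [-0.074  0.067  0.   ] [0.    0.    0.199]
3 [-0.11   0.101  0.   ] [0.    0.    0.299]
4 [-0.147  0.135  0.   ] [0.    0.    0.399]
5 [-0.184  0.169  0.   ] [0.    0.    0.499]
6 [-0.221  0.202  0.   ] [0.    0.    0.598]
7 [-0.257  0.236  0.   ] [0.    0.    0.698]
8 [-0.294  0.27   0.   ] [0.    0.    0.798]
9 [-0.331  0.304  0.   ] [0.    0.001 0.897]
10 [-0.368  0.337  0.   ] [0.001 0.001 0.997]
11 [-0.405  0.371  0.   ] [1.000e-03 1.000e-03 1.097e+00]
12 [-0.441  0.405  0.   ] [1.000e-03 1.000e-03 1.197e+00]
13 [-0.478  0.439  0.   ] [1.000e-03 1.000e-03 1.296e+00]
14 [-0.515  0.472  0.   ] [1.000e-03 1.000e-03 1.396e+00]
```

Emit:
{"method": "jog_arm", "body": {"slide": [[-0.037,0.034,0],[-0.074,0.067,0],[-0.11,0.101,0],[-0.147,0.135,0],[-0.184,0.169,0],[-0.221,0.202,0],[-0.257,0.236,0],[-0.294,0.27,0],[-0.331,0.304,0],[-0.368,0.337,0],[-0.405,0.371,0],[-0.441,0.405,0],[-0.478,0.439,0],[-0.515,0.472,0],[-0.515,0.472,0],[-0.515,0.472,0]], "rot": [[0,0,0.1],[0,0,0.2],[0,0,0.3],[0,0,0.4],[0,0,0.5],[0,0,0.6],[0,0,0.7],[0,0,0.8],[0,0,0.9],[0,0,1.0],[0,0,1.1],[0,0,1.2],[0,0,1.3],[0,0,1.396],[0,0,1.396],[0,0,1.396]], "jaw": [1,1,1,1,1,1,1,1,1,1,1,1,1,1,1,1]}}

```text
clock: 2.15
position: [0.4843, -0.0072, 0.25]
ee_rot: [0.999, -0.035, -0.0, -0.0]
force: [-0.2, -0.1, -0.0]
width: 0.0855
```

```bash
python3 - <<'E'
from h import *
im,d=grab('wrist');cv2.imwrite('pics/w1.png',cv2.resize(im,None,fx=1.5,fy=1.5,interpolation=cv2.INTER_CUBIC)[:,:,::-1])
s=read_state();print(s['position'],s['joint_pos'],s['joint_vel'],s['force'])
E
```

```text
[ 0.4842154  -0.00666708  0.25006879] [-0.68464935 -0.00457691  0.61070122  1.84845009  0.00236165  1.29742157
 -0.14270416] [-8.15404277e-03 -5.22370591e-03 -6.43793810e-03  7.98592902e-04
 -3.40753030e-04  4.43542409e-05  3.52286890e-04] [-0.06865806  0.74338561  0.00098697]
```

View pics/w1.png

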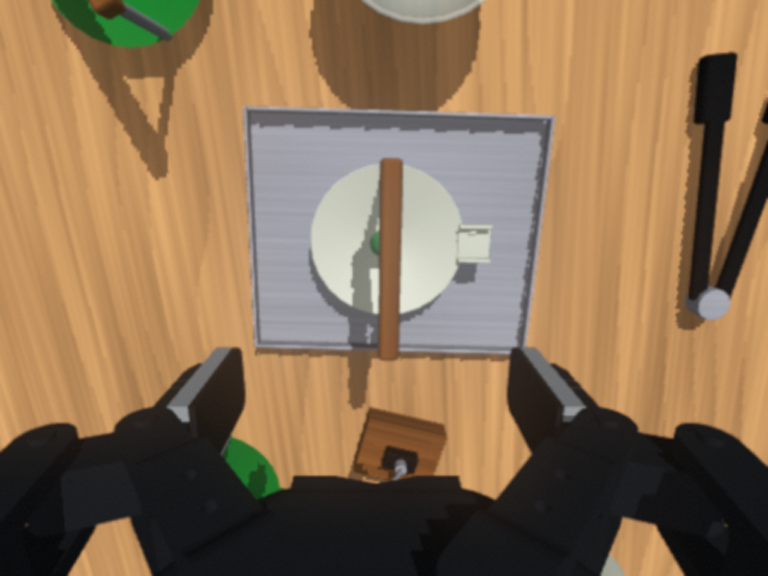

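The wrist view shows the white dish under the bar. The bar's ends are at (392,159) and (389,358), the lip tip is at (491,243), and the tray corners are at (246,108), (551,118), (523,353) and (257,347).

```bash
python3 - <<'E'
from h import *
z=load('wrist');f=lambda L:[((x+.5)/1.5-.5,(y+.5)/1.5-.5) for x,y in L]
bw=f([(391.5,159),(388.5,357)])
P=onplane('wrist',bw,.103,z);dd=P[0]-P[1];print('bar',P,P.mean(0),np.linalg.norm(dd),'yaw',np.arctan2(-dd[0],dd[1]))
c=lambda L,o,k:[((x+.5)/k-.5+o[0],(y+.5)/k-.5+o[1]) for x,y in L]
bt=c([(130,266),(382,285)],(210,160),7); bs=c([(214,207),(290,342)],(185,130),5)
for i in range(2):
    rs=[(o,d[0]) for o,d in (ray('wrist',[bw[i]],z),ray('top',[bt[i]]),ray('side',[bs[i]]))];print(tri(rs),tri(rs[:2]),tri(rs[::2]))
print('depth bar',bydepth('wrist',f([(391.5,200),(390,260),(389,330)]),z))
P=onplane('wrist',f([(246,108),(551,118),(523,353),(257,347)]),.014,z);print('tray',P,P.mean(0))
for a,b in((0,1),(3,2)):e=P[b]-P[a];print(np.arctan2(e[1],e[0]))
print('lip',onplane('wrist',f([(491,243)]),.0225,z),onplane('wrist',f([(386,238)]),.022,z))
E
```

```text
bar [[ 0.49930096  0.05803668  0.103     ]
 [ 0.48963348 -0.06950447  0.103     ]] [ 0.49446722 -0.00573389  0.103     ] 0.12790701175646935 yaw -0.07565423961469495
(array([0.49961214, 0.05741846, 0.09534754]), [np.float64(0.0005673401867854635), np.float64(0.0007806203147913802), np.float64(0.0006950147689581985)]) (array([0.49989133, 0.05764756, 0.08988011]), [np.float64(0.0003318339432889446), np.float64(0.00033183394328896643)]) (array([0.49999683, 0.05781522, 0.09511548]), [np.float64(0.0004600889504015107), np.float64(0.00046008895040153844)])
(array([ 0.48902582, -0.0715963 ,  0.1003026 ]), [np.float64(0.0009435716385197815), np.float64(0.0014069395570972727), np.float64(0.0010999677926082747)]) (array([ 0.48980991, -0.07292053,  0.09603697]), [np.float64(0.0002072188889352111), np.float64(0.00020721888893541086)]) (array([ 0.48904269, -0.07064152,  0.10015909]), [np.float64(0.0006180701666788913), np.float64(0.0006180701666788435)])
depth bar [[ 0.49786446  0.03403143  0.10279742]
 [ 0.49466711 -0.00297229  0.1037333 ]
 [ 0.49115241 -0.04989001  0.10375582]]
tray [[ 0.39354904  0.10284157  0.014     ]
 [ 0.62658933  0.07943278  0.014     ]
 [ 0.60872985 -0.11642557  0.014     ]
 [ 0.37417327 -0.09434432  0.014     ]] [ 0.50076037 -0.00712389  0.014     ]
-0.10011371143751517
-0.09386377725642107
lip [[ 0.57825329 -0.01345476  0.0225    ]] [[ 0.49392962 -0.00360422  0.022     ]]
```

```bash
python3 - <<'E'
from h import *
plan([.4943,-.007,.095],-.075,1)
E
```

```text
slide [ 0.0102 -0.0003  0.1551] rot [-0.0003  0.0006  0.0069]
1 [ 0.01  -0.     0.155] [-0.     0.001  0.007]
```

Emit:
{"method": "jog_arm", "body": {"slide": [[0.01,0,0.03],[0.01,0,0.06],[0.01,0,0.09],[0.01,0,0.11],[0.01,0,0.125],[0.01,0,0.14],[0.01,0,0.155],[0.01,0,0.155],[0.01,0,0.155]], "rot": [[0,0,0.007],[0,0,0.007],[0,0,0.007],[0,0,0.007],[0,0,0.007],[0,0,0.007],[0,0,0.007],[0,0,0.007],[0,0,0.007]], "jaw": [1,1,1,1,1,1,1,1,1]}}

```text
clock: 3.32
position: [0.4948, -0.0084, 0.0956]
ee_rot: [0.999, -0.039, 0.0, -0.0]
force: [0.4, 0.4, 0.5]
width: 0.0851
```

```bash
python3 - <<'E'
from h import *
im,d=grab('wrist');cv2.imwrite('pics/w2.png',cv2.resize(im,None,fx=1.5,fy=1.5,interpolation=cv2.INTER_CUBIC)[:,:,::-1])
im,d=grab('side');crop(im,185,110,305,240,5,'pics/s2.png')
E
```

```text
(no output)
```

View pics/w2.png

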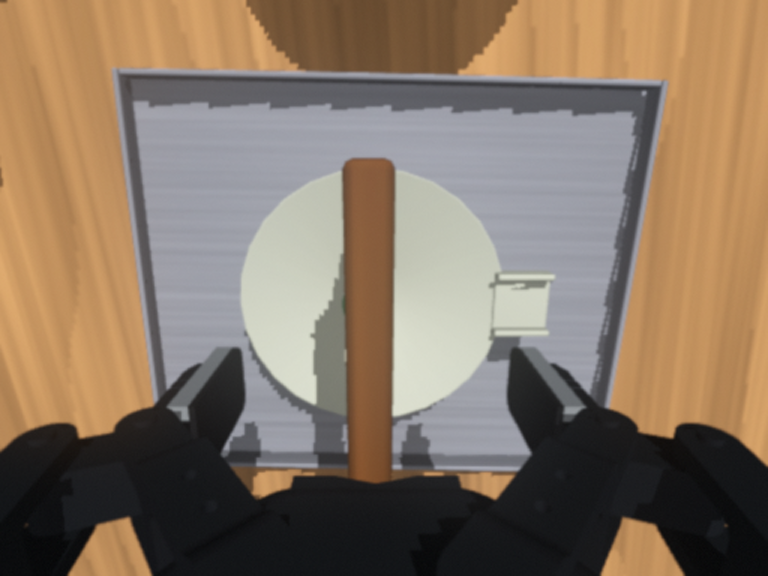

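View pics/s2.png

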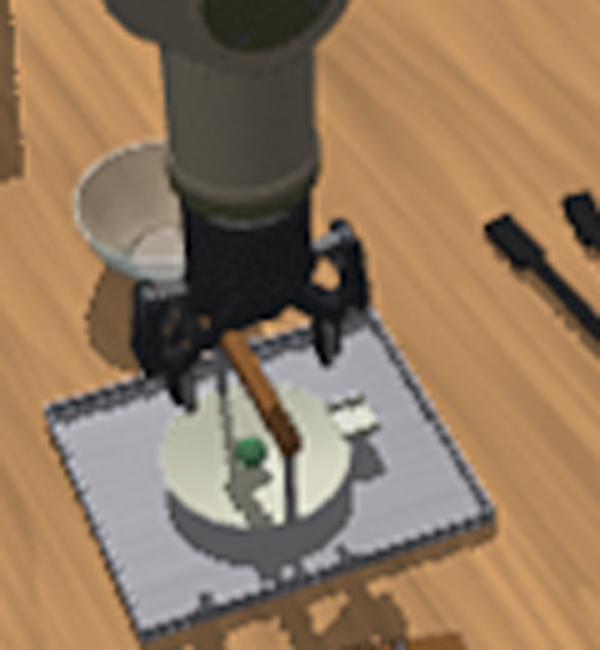

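The wrist view shows the bar at column 370, against a finger centre line of about 376. I'll work out the sideways offset before closing.

```bash
python3 - <<'E'
from h import *
z=load('wrist');f=lambda L:[((x+.5)/1.5-.5,(y+.5)/1.5-.5) for x,y in L]
# edges at two rows, z .103
P=onplane('wrist',f([(343.5,200),(394.5,200),(347.5,430),(391.5,430),(369,160)]),.103,z);print(P)
Tm=R.from_quat(z['q']);print((Tm.inv().apply(P-z['p'])).round(4), z['p'])
print(proj('wrist',Tm.apply([[0,-.03,-.008]])+z['p'],z)*1.5)
print(bydepth('wrist',f([(369,250),(369,400)]),z))
P=Tm.inv().apply(bydepth('wrist',f([(230,360),(522,360),(552,277),(492,277),(260,300)]),z)-z['p']);print(P)
E
```

```text
[[ 0.49194111  0.04845769  0.103     ]
 [ 0.50523351  0.04742688  0.103     ]
 [ 0.48649524 -0.02023491  0.103     ]
 [ 0.49979072 -0.02127056  0.103     ]
 [ 0.4994071   0.05801584  0.103     ]]
[[-0.0073 -0.0565 -0.0074]
 [ 0.0061 -0.0565 -0.0073]
 [-0.0074  0.0124 -0.0074]
 [ 0.0059  0.0124 -0.0074]
 [-0.0006 -0.0666 -0.0073]] [ 0.49484528 -0.0084032   0.09564132]
[[371.3142271  296.98255618]]
[[ 0.49751803  0.0347452   0.10339452]
 [ 0.49383794 -0.01040264  0.10325874]]
[[-0.04155838 -0.00998428 -0.00577639]
 [ 0.04387935 -0.01015196 -0.00617521]
 [ 0.08022147 -0.0154253   0.06684768]
 [ 0.05490495 -0.01381585  0.07278942]
 [-0.05353065 -0.0020911   0.0745568 ]]
```

Emit:
{"method": "jog_arm", "body": {"slide": [[-0.0006,0,0],[-0.0006,0,0],[-0.0006,0,0],[-0.0006,0,0],[-0.0006,0,0],[-0.0006,0,0],[-0.0006,0,0],[-0.0006,0,0],[-0.0006,0,0],[-0.0006,0,0]], "rot": [[0,0,0],[0,0,0],[0,0,0],[0,0,0],[0,0,0],[0,0,0],[0,0,0],[0,0,0],[0,0,0],[0,0,0]], "jaw": [0.5,0.1,-0.2,-0.4,-0.6,-0.8,-1,-1,-1,-1], "force": 50}}

```text
clock: 4.68
position: [0.4938, -0.0083, 0.0953]
ee_rot: [0.999, -0.038, -0.0, -0.0]
force: [-3.0, 0.7, 6.5]
width: 0.0134
```

```bash
python3 - <<'E'
from h import *
s=read_state();print(s['position'],s['width'],s['force'],s['torque'],R.from_quat(s['ee_rot']).as_euler('xyz'))
E
```

```text
[ 0.49380071 -0.00827844  0.09534052] 0.013359605196833789 [-3.01644736  0.71019299  6.51538868] [0.02610133 0.82832351 0.02990696] [-3.14142034e+00  3.85400445e-04 -7.69715799e-02]
```

Gripped: the opening is 13.4 mm on the 14 mm bar. Before lifting, I'll check how much room the green dish near the bowl leaves.

```bash
python3 - <<'E'
from h import *
t=load('top')
c=lambda L,o,k:[((x+.5)/k-.5+o[0],(y+.5)/k-.5+o[1]) for x,y in L]
print(onplane('top',c([(183,430),(12,490)],(165,155),5),.1),onplane('top',c([(195,455),(85,365)],(165,155),5),.02))
E
```

```text
[[0.34251046 0.14800462 0.1       ]
 [0.29951316 0.26637487 0.1       ]] [[0.33281918 0.14848306 0.02      ]
 [0.39875718 0.23238055 0.02      ]]
```

Emit:
{"method": "jog_arm", "body": {"slide": [[0,0,-0.001],[0,0,-0.003],[0,0,-0.006],[0,0,-0.01],[0,0,-0.015],[0,0,-0.02],[0,0,-0.024],[0,0,-0.027],[0,0,-0.029],[0,0,-0.03],[0,0,-0.03],[0,0,-0.03]], "rot": [[0,0,0],[0,0,0],[0,0,0],[0,0,0],[0,0,0],[0,0,0],[0,0,0],[0,0,0],[0,0,0],[0,0,0],[0,0,0],[0,0,0]], "jaw": [-1,-1,-1,-1,-1,-1,-1,-1,-1,-1,-1,-1]}}

```text
clock: 6.18
position: [0.4939, -0.0083, 0.1252]
ee_rot: [0.999, -0.039, -0.0, -0.0]
force: [0.3, 0.5, -2.5]
width: 0.0129
```

```bash
python3 - <<'E'
from h import *
s=read_state();print(s['position'],s['width'],s['force'],s['torque'],R.from_quat(s['ee_rot']).as_euler('xyz'))
im,d=grab('wrist');cv2.imwrite('pics/w3.png',cv2.resize(im,None,fx=1.5,fy=1.5,interpolation=cv2.INTER_CUBIC)[:,:,::-1])
im,d=grab('side');crop(im,185,110,305,240,5,'pics/s3.png')
E
```

```text
[ 0.49386549 -0.00829671  0.12516207] 0.012910420225247486 [ 0.27779453  0.54310944 -2.45832585] [ 0.02361247  0.02872968 -0.02081042] [-3.14156649e+00  2.26335891e-04 -7.70209223e-02]
```

View pics/w3.png

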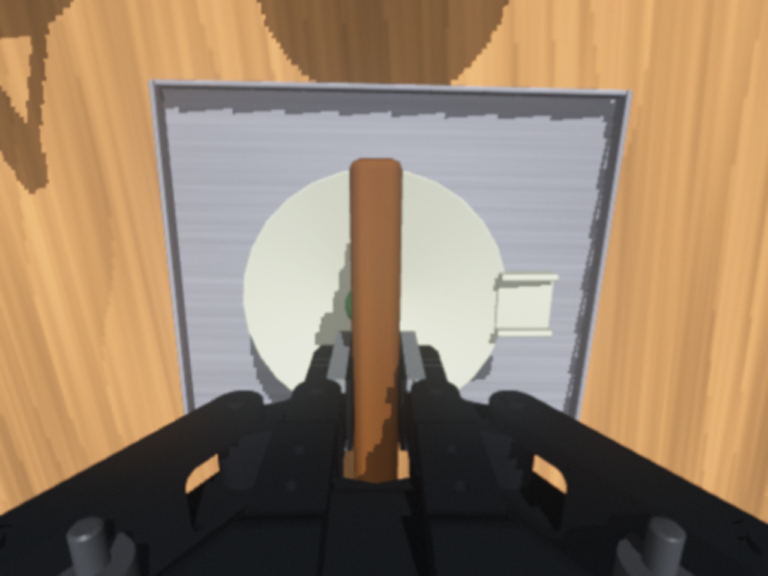

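View pics/s3.png

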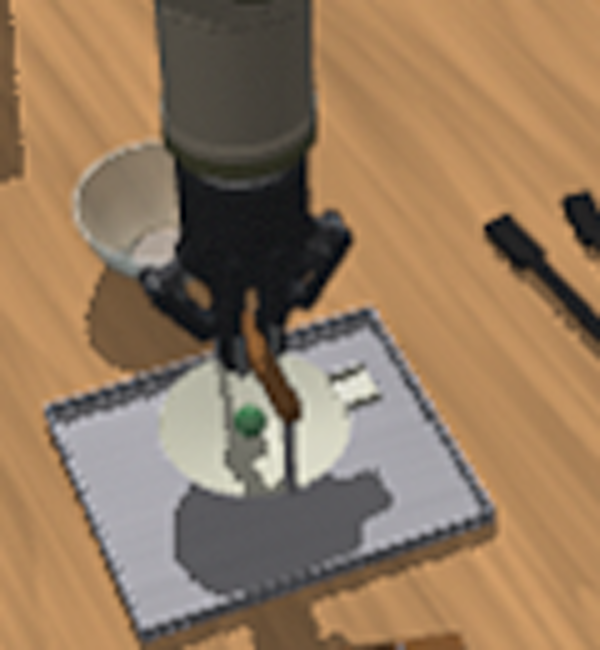

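The dish is lifted clear. The load reads 2.5 N, the marble is in the middle (side crop 250,420) and the dish is level. The green dish near the bowl is more than 60 mm from the end position. I'll lift further next.

Emit:
{"method": "jog_arm", "body": {"slide": [[0,0,-0.001],[0,0,-0.004],[0,0,-0.008],[0,0,-0.013],[0,0,-0.019],[0,0,-0.025],[0,0,-0.031],[0,0,-0.036],[0,0,-0.04],[0,0,-0.043],[0,0,-0.044],[0,0,-0.044],[0,0,-0.044]], "rot": [[0,0,0],[0,0,0],[0,0,0],[0,0,0],[0,0,0],[0,0,0],[0,0,0],[0,0,0],[0,0,0],[0,0,0],[0,0,0],[0,0,0],[0,0,0]], "jaw": [-1,-1,-1,-1,-1,-1,-1,-1,-1,-1,-1,-1,-1]}}

```text
clock: 7.9
position: [0.4939, -0.0083, 0.1691]
ee_rot: [0.999, -0.038, -0.0, -0.0]
force: [-0.3, 0.0, -1.5]
width: 0.0132
```

Emit:
{"method": "jog_arm", "body": {"slide": [[0,0,0],[0,0,0],[0,0,0],[0,0,0],[0,0,0],[0,0,0],[0,0,0],[0,0,0],[0,0,0],[0,0,0],[0,0,0],[0,0,0],[0,0,0],[0,0,0],[0,0,0],[0,0,0],[0,0,0],[0,0,0],[0,0,0],[0,0,0]], "rot": [[0,0,-0.01],[0,0,-0.03],[0,0,-0.07],[0,0,-0.12],[0,0,-0.18],[0,0,-0.25],[0,0,-0.33],[0,0,-0.41],[0,0,-0.49],[0,0,-0.57],[0,0,-0.65],[0,0,-0.73],[0,0,-0.81],[0,0,-0.88],[0,0,-0.94],[0,0,-0.99],[0,0,-1.03],[0,0,-1.05],[0,0,-1.06],[0,0,-1.06]], "jaw": [-1,-1,-1,-1,-1,-1,-1,-1,-1,-1,-1,-1,-1,-1,-1,-1,-1,-1,-1,-1]}}

```text
clock: 10.4
position: [0.4939, -0.0083, 0.1693]
ee_rot: [0.882, 0.472, 0.0, -0.0]
force: [0.2, 0.2, -1.8]
width: 0.0129
```

```bash
python3 - <<'E'
from h import *
s=read_state();print(s['position'],s['joint_pos'],s['width'],s['force'],s['torque'],R.from_quat(s['ee_rot']).as_euler('xyz'))
im,d=grab('side');crop(im,185,110,305,240,5,'pics/s4.png')
E
```

```text
[ 0.49394107 -0.00829404  0.1692717 ] [-0.59908365  0.10557797  0.55924857  1.92988762 -0.06217327  1.12291093
  0.96744222] 0.012939296469119333 [ 0.21501662  0.15763481 -1.75470433] [-0.0411489   0.00616402  0.00302578] [-3.14150655e+00 -5.41988437e-05  9.82830245e-01]
```

View pics/s4.png

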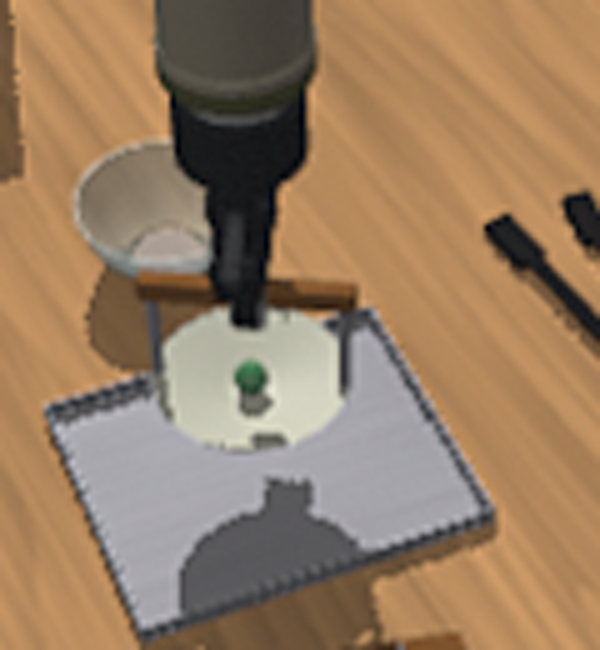

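The marble is still in the middle. I'll finish the turn.

Emit:
{"method": "jog_arm", "body": {"slide": [[0,0,0],[0,0,0],[0,0,0],[0,0,0],[0,0,0],[0,0,0],[0,0,0],[0,0,0],[0,0,0],[0,0,0],[0,0,0],[0,0,0],[0,0,0]], "rot": [[0,0,-0.01],[0,0,-0.04],[0,0,-0.08],[0,0,-0.14],[0,0,-0.2],[0,0,-0.27],[0,0,-0.34],[0,0,-0.4],[0,0,-0.45],[0,0,-0.48],[0,0,-0.494],[0,0,-0.494],[0,0,-0.494]], "jaw": [-1,-1,-1,-1,-1,-1,-1,-1,-1,-1,-1,-1,-1]}}

```text
clock: 12.08
position: [0.494, -0.0083, 0.1693]
ee_rot: [0.74, 0.673, 0.0, -0.0]
force: [0.2, 0.3, -2.4]
width: 0.0134
```

```bash
python3 - <<'E'
from h import *
s=read_state();print(s['position'],s['width'],s['force'],R.from_quat(s['ee_rot']).as_euler('xyz'))
im,d=grab('top');crop(im,165,155,325,275,5,'pics/t5.png')
plan([.5212,.1184,.1693],1.477,1)
E
```

```text
[ 0.49396933 -0.00828446  0.16930845] 0.013351236316444911 [ 0.18688389  0.26142186 -2.41297849] [ 3.14155022e+00 -9.52914593e-05  1.47671289e+00]
slide [ 0.1287  0.0152 -0.    ] rot [-0.     -0.0001 -0.0003]
1 [ 0.129  0.015 -0.   ] [-0. -0. -0.]
```

View pics/t5.png

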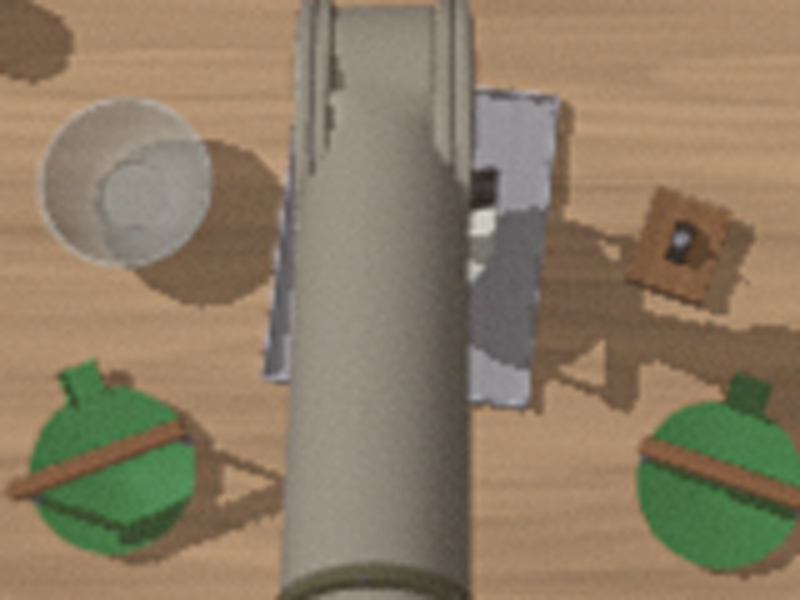

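Emit:
{"method": "jog_arm", "body": {"slide": [[0.0002,0,0],[0.0009,0.0001,0],[0.0021,0.0002,0],[0.0036,0.0004,0],[0.0055,0.0006,0],[0.0079,0.0009,0],[0.0104,0.0012,0],[0.0134,0.0016,0],[0.0166,0.0019,0],[0.0201,0.0023,0],[0.0239,0.0028,0],[0.0279,0.0032,0],[0.032,0.0037,0],[0.0364,0.0042,0],[0.0408,0.0047,0],[0.0454,0.0053,0],[0.0501,0.0058,0],[0.0548,0.0064,0],[0.0597,0.0069,0],[0.0645,0.0075,0]], "rot": [[0,0,0],[0,0,0],[0,0,0],[0,0,0],[0,0,0],[0,0,0],[0,0,0],[0,0,0],[0,0,0],[0,0,0],[0,0,0],[0,0,0],[0,0,0],[0,0,0],[0,0,0],[0,0,0],[0,0,0],[0,0,0],[0,0,0],[0,0,0]], "jaw": [-1,-1,-1,-1,-1,-1,-1,-1,-1,-1,-1,-1,-1,-1,-1,-1,-1,-1,-1,-1]}}

```text
clock: 14.62
position: [0.5075, 0.0556, 0.1693]
ee_rot: [0.739, 0.673, 0.0, -0.0]
force: [0.4, 0.7, -2.8]
width: 0.0127
```

Emit:
{"method": "jog_arm", "body": {"slide": [[0.0048,0.0006,0],[0.0097,0.0011,0],[0.0144,0.0017,0],[0.0191,0.0022,0],[0.0237,0.0028,0],[0.0281,0.0033,0],[0.0325,0.0038,0],[0.0366,0.0043,0],[0.0406,0.0047,0],[0.0444,0.0052,0],[0.0479,0.0056,0],[0.0511,0.0059,0],[0.0541,0.0063,0],[0.0566,0.0066,0],[0.059,0.0069,0],[0.0609,0.0071,0],[0.0624,0.0073,0],[0.0636,0.0074,0],[0.0643,0.0075,0],[0.0645,0.0075,0]], "rot": [[0,0,0],[0,0,0],[0,0,0],[0,0,0],[0,0,0],[0,0,0],[0,0,0],[0,0,0],[0,0,0],[0,0,0],[0,0,0],[0,0,0],[0,0,0],[0,0,0],[0,0,0],[0,0,0],[0,0,0],[0,0,0],[0,0,0],[0,0,0]], "jaw": [-1,-1,-1,-1,-1,-1,-1,-1,-1,-1,-1,-1,-1,-1,-1,-1,-1,-1,-1,-1]}}

```text
clock: 17.12
position: [0.521, 0.1187, 0.1693]
ee_rot: [0.739, 0.673, 0.0, -0.0]
force: [-0.8, -0.0, -2.4]
width: 0.0127
```

```bash
python3 - <<'E'
from h import *
s=read_state();print(s['position'],s['width'],s['force'],R.from_quat(s['ee_rot']).as_euler('xyz'))
im,d=grab('side');crop(im,170,90,290,210,5,'pics/s6.png')
im,d=grab('wrist');cv2.imwrite('pics/w6.png',cv2.resize(im,None,fx=1.5,fy=1.5,interpolation=cv2.INTER_CUBIC)[:,:,::-1])
im,d=grab('top');crop(im,165,155,285,255,6,'pics/t6.png')
E
```

```text
[0.5209632  0.11871519 0.16930178] 0.012683520119494376 [-0.75681006 -0.01110173 -2.43551352] [-3.14155292e+00 -4.87099422e-05  1.47700933e+00]
```

View pics/s6.png

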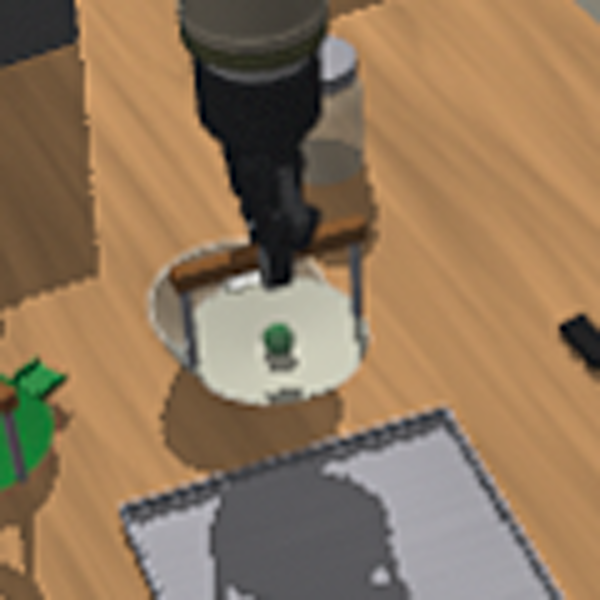

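View pics/w6.png

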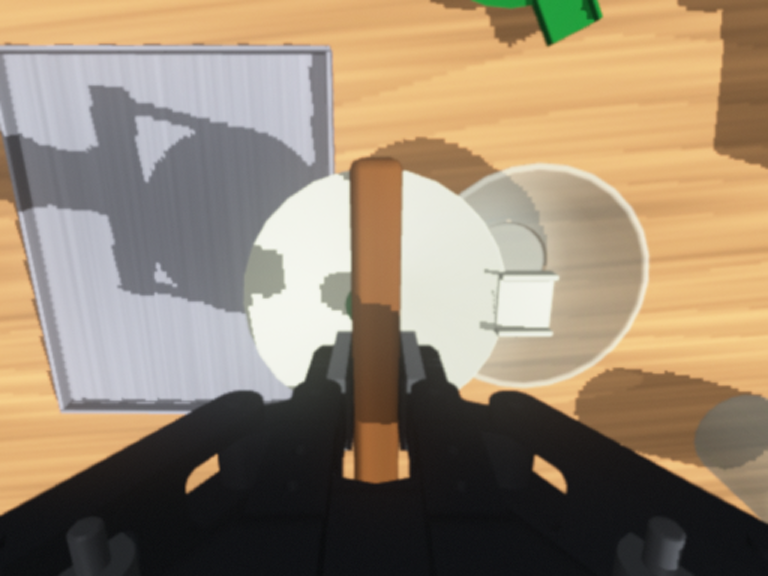

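View pics/t6.png

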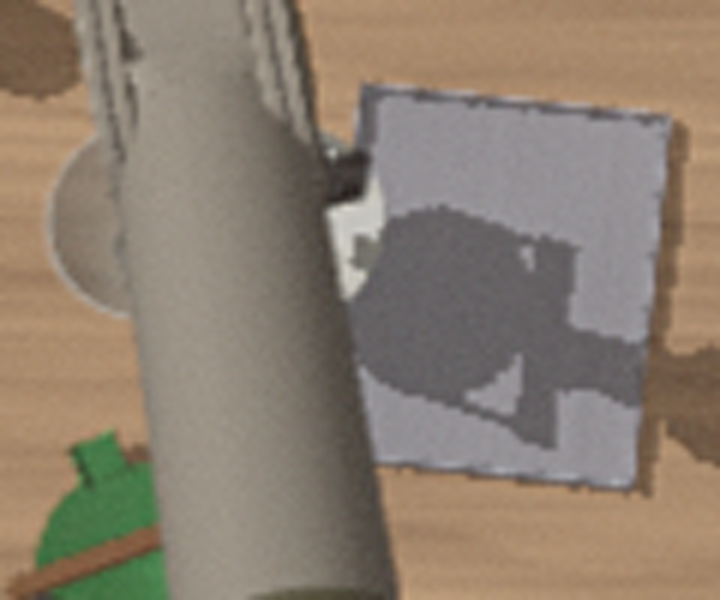

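The marble is in the middle (side crop 278,338). In the wrist view the lip tip is at (556,303), and the bowl rim passes (648,268), (540,165), (528,386), (620,200), (625,335) and (490,172). I'll fit the rim circle and the lip.

```bash
python3 - <<'E'
from h import *
z=load('wrist');crop(z['im'],290,95,450,270,4,'pics/w6c.png')
f=lambda L:[((x+.5)/1.5-.5,(y+.5)/1.5-.5) for x,y in L]
P=onplane('wrist',f([(648,268),(540,165),(528,386),(620,200),(625,335)]),.058,z)
A=np.c_[2*P[:,:2],np.ones(len(P))];x=np.linalg.lstsq(A,(P[:,:2]**2).sum(1),rcond=None)[0];print('bowl',x[:2],np.sqrt(x[2]+x[:2]@x[:2]))
print('lip',onplane('wrist',f([(553,303)]),.0968,z))
print(bydepth('wrist',f([(540,300),(553,334),(556,276),(500,334)]),z)[:,2])
T=R.from_quat(z['q']);print('pred',z['p']+T.apply([.083,0,.0725]),proj('wrist',[z['p']+T.apply([.083,0,.0725])],z)*1.5)
E
```

```text
bowl [0.5310136  0.20519159] 0.06348421732905342
lip [[0.52868616 0.20162584 0.0968    ]]
[0.09591062 0.10261497 0.10129073 0.10332055]
pred [0.52876207 0.2013673  0.09680258] [[552.19783009 302.95386133]]
```

View pics/w6c.png

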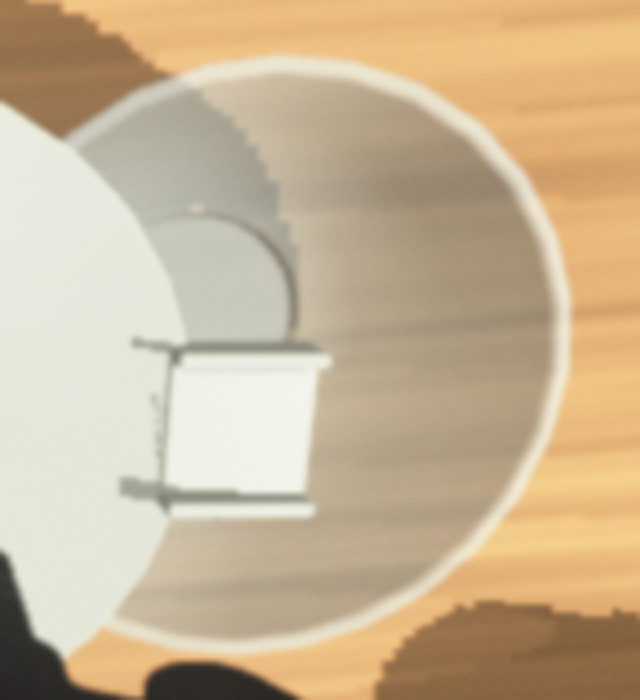

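The lip agrees with the grip model. The bowl centre estimates are within about 3 mm of each other, around (0.530, 0.203). One small final shift and an 8 mm drop leave the lip about 31 mm above the rim and the dish foot about 11 mm above it.

Emit:
{"method": "jog_arm", "body": {"slide": [[0.0001,0.0001,0.0004],[0.0004,0.0003,0.0015],[0.0008,0.0006,0.003],[0.0011,0.0008,0.0048],[0.0014,0.001,0.0064],[0.0016,0.0012,0.0075],[0.0016,0.0012,0.008],[0.0016,0.0012,0.008],[0.0016,0.0012,0.008],[0.0016,0.0012,0.008],[0.0016,0.0012,0.008],[0.0016,0.0012,0.008],[0.0016,0.0012,0.008],[0.0016,0.0012,0.008],[0.0016,0.0012,0.008],[0.0016,0.0012,0.008],[0.0016,0.0012,0.008],[0.0016,0.0012,0.008]], "rot": [[0,0,0],[0,0,0],[0,0,0],[0,0,0],[0,0,0],[0,0,0],[0,0,0],[0,0,0],[0,0,0],[0,0,0],[0,0,0],[0,0,0],[0,0,0],[0,0,0],[0,0,0],[0,0,0],[0,0,0],[0,0,0]], "jaw": [-1,-1,-1,-1,-1,-1,-1,-1,-1,-1,-1,-1,-1,-1,-1,-1,-1,-1]}}

```text
clock: 19.52
position: [0.5223, 0.1202, 0.1613]
ee_rot: [0.739, 0.673, 0.0, -0.0]
force: [-0.3, 0.6, -2.7]
width: 0.0127
```

```bash
python3 - <<'E'
from h import *
s=read_state();print(s['position'],s['width'],s['force'],np.abs(s['joint_vel']).max(),R.from_quat(s['ee_rot']).as_euler('xyz'))
im,d=grab('side');crop(im,170,90,290,210,5,'pics/s7.png')
im,d=grab('wrist');cv2.imwrite('pics/w7.png',cv2.resize(im,None,fx=1.5,fy=1.5,interpolation=cv2.INTER_CUBIC)[:,:,::-1])
z=load('wrist');T=R.from_quat(z['q']);print('lip',z['p']+T.apply([.083,0,.0725]),proj('wrist',[z['p']+T.apply([.083,0,.0725])],z)*1.5)
# level check: plane through dish inner surface/rim depth
pts=[]
for a in np.linspace(0,2*np.pi,72,endpoint=False):
    p=z['p']+T.apply([.045*np.cos(a),.045*np.sin(a),.092-.009-.011])
    uv=proj('wrist',[p],z)[0]
    if 0<=uv[0]<511 and 0<=uv[1]<383:
        q=bydepth('wrist',[uv],z)[0]
        if abs(q[2]-p[2])<.008: pts.append(q)
pts=np.array(pts);c=pts.mean(0);A=np.c_[pts[:,:2]-c[:2],np.ones(len(pts))];print(len(pts),np.linalg.lstsq(A,pts[:,2],rcond=None)[0])
E
```

```text
[0.52234061 0.12023321 0.16128322] 0.012694442234863261 [-0.34315314  0.577186   -2.68419959] 0.0012822193343031629 [ 3.14157151e+00 -1.00774487e-04  1.47700087e+00]
lip [0.53011516 0.2028631  0.08881021] [[552.19796398 302.9538638 ]]
47 [ 0.00760879 -0.00134145  0.08526437]
```

View pics/s7.png

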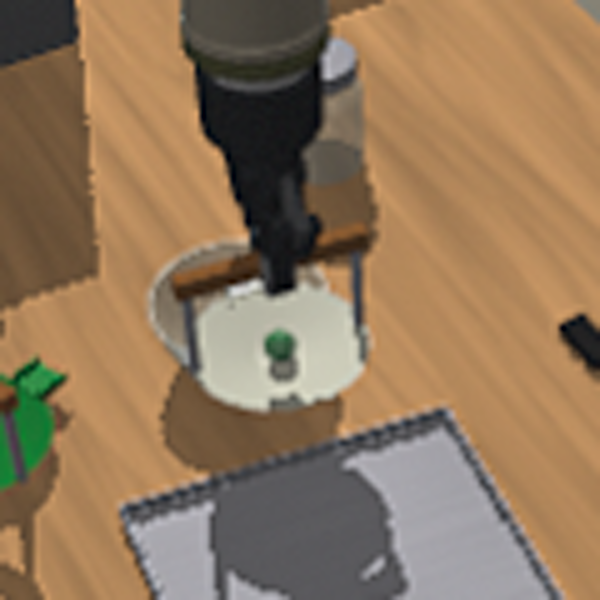

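View pics/w7.png

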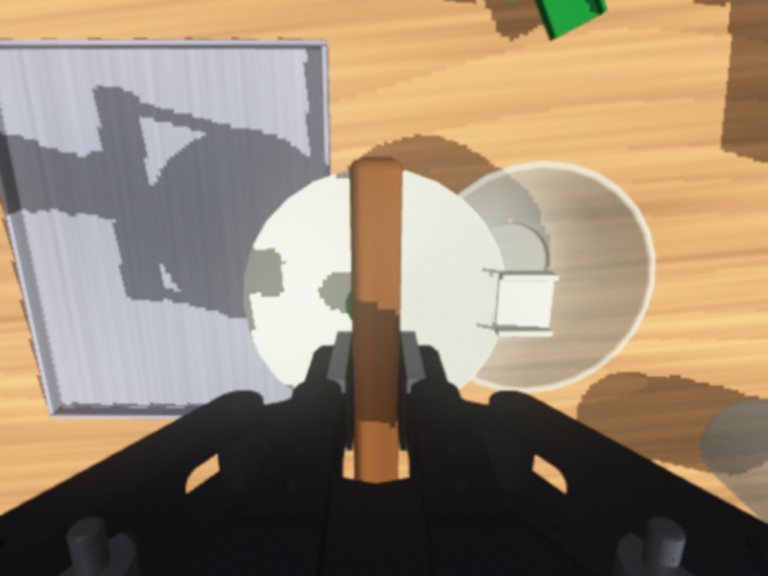

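The dish is level (fitted tilt under 0.5°) and still, with the marble in the middle (side crop 280,345). The lip tip is at (0.530, 0.203, 0.089), over the bowl centre. Handing in.

```bash
python3 -c "
from station import *
print(finish_job())"
```

```text
the job is handed in; nothing more can be done
None
```

I gripped the white dish by the middle of its bridge bar with 50 N and lifted it off the tray. I gave it a quarter turn in the air (1.55 rad), moved it slowly to the bowl, and handed the job in holding it there at about 19.6 s.

Last checks before handing in:
- **Lip:** the tip is at about (0.530, 0.203), 0.089 m high. That puts it about 31 mm above the bowl's rim, using the given rim height of 58 mm. The dish's foot is about 11 mm above the rim.
- **Level and still:** the tool is level, and the wrist camera's depth reading gives a dish tilt of less than 0.5°. The fastest joint was moving at about 0.001 rad/s.
- **Marble and bowl:** the marble is in the middle of the dish in both the side and wrist views. The bowl does not appear to have been disturbed.
- **Disagreement:** the three bowl-centre estimates differed by about 3 mm along x and 7 mm along y: top (0.530, 0.202), wrist (0.531, 0.205) and a rough side one (0.528, 0.198). I aimed between the top and wrist ones, so the lip is within about 5 mm of all three.

No check failed.

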